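# Second slotted weight onto the spring tester

## Robot

A 6-joint arm with a two-finger parallel gripper is mounted at the origin on a cart in front of the work surface, level with it; the furniture and walls round the work are solid. World frame = base frame: x ahead of the robot, y to its left, z up, the work surface at z = 0. Lengths are in m, angles in rad, forces in N, time in s.
With the tool pointing down it reaches from about 0.325 to 0.75 m from the base axis. Payload 7.6 kg.
Tool frame: the origin (TCP) lies between the finger pads; the fingertips stand env.tip_reach ahead of it and the grasp point (between the pads) lies 6 mm ahead of it (env.tip_reach is the distance from the TCP to the fingertips, in m); z points along the fingers, y is the direction in which the jaws open and shut (so a half turn about z gives the same grasp; the last joint's range is limited). The gripper opens to 85 mm and grips with 20 to 120 N. Pads are 22 mm wide; open, the fingers measure 114 mm over their backs; the gripper's body (76 mm by 85 mm) begins 54 mm behind the grasp point. The pads swing forward as they close: fully open they stand 13 mm farther back than shut.
Start: joints at [1.144, 0.052, 1.401, -0, 1.689, -0.07], TCP at [0.183, 0.492, 0.256] pointing down, gripper open.
Joint ranges: [-2.9, 2.9], [-0.91, 2.17], [0.12, 2.37], [-1.06, 4.2], [0.26, 2.73], [-2.93, 2.93]. Speed limits (rad/s): [2.57, 2.57, 3.01, 3.14, 3.14, 3.14].

## Interface

Orientations are given as a rotation vector (axis times angle).
In Python, from plant import env gives the robot as it stands.
- The arm moves only by the tool jog_arm, never from a script. Its argument "series" is a list that holds one entry, the list of rows, each a list of 5 numbers: the shift along the tool's x, y, z in m, then the turn about the tool's z in rad, then the finger opening in m, from 0 to 0.0854. In form: [[[x, y, z, roll, hand], ...]]. A call has 1 to 5 rows; each row shifts and turns the commanded pose from where the row before left it, along the tool's axes as they then stand; what a row does not reach is not made up. A row lasts 1/12 s, in which the tool goes at most 41.7 mm and 7.16 degrees, less where a joint would pass 70% of its speed; a pose out of reach is approached as far as the arm can. A call with a gripper value outside its range is refused whole. The fingers move at their own pace and stop on an object; "force" is the grip in N (left out, the last holds). Time passes only in rows, so rows that do not move let the fingers close. It gives the time, the measured TCP pose, the force and the opening at its end, in the units of the state.
- env.get_state(): the state, without advancing time (a new reading comes with each control period).
- env.camera(name): name is "side" or "top"; returns the picture (384x512x3 uint8, red, green, blue); there is no depth.
- env.camera_model(name): a dict with "fx", "fy", "cx", "cy" (pixels), "k1" (the pictures are not rectified: a ray, as slopes to the right and down, at radius r is drawn at 1 + k1 r^2 times it, then the intrinsics apply), "extrinsics" (4x4, takes a point from world to camera coordinates). Camera axes: x right, y down, z forward; pixel columns grow to the right and rows downward; lengths in m; the calibration is good to about 2 mm. A picture is of the moment at which its call begins. camera_model takes no time and is no camera call.
- env.finish_job(): hands the job in, once; it reports no verdict.
The state is a dict: "t": time; "joints": joint angles; "qd": joint speeds; "joint_efforts": joint torques, N m; "tool_pos": TCP position; "tcp_rot": TCP orientation; "force": force on the tool from outside, world axes, zero at the start; "wrist_torque": the same for the moment, N m; "width": opening from 0.0 (shut) to 1.0 (fully open).
Only numpy, scipy, OpenCV 4.12 (cv2) and the standard library are available. Lean on these libraries where they do the work, as an engineer would, in place of code of your own. Each camera call takes 0.05 s, during which the arm holds its last target. There are 200 camera calls.

## Task

Load the spring tester with its second slotted weight. Turn the carrier by its four-armed cross so that the slot of the silver weight already on the stem will not line up with the new one, then push the loose brass weight along the deck onto the stem until it is fully home and lies flat on the silver weight. Leave the two slots at least a quarter turn apart, so that the stack cannot slip off the stem sideways.

Things in the scene. Friction and masses are not known exactly. Their poses are not given: they have to be found in the camera images.
- stand: Spring tester, fixed. Origin on the worktop, on the stem's upright axis. +x is the loading direction: the deck lies on the -x side, weights are pushed along it toward +x to the stem; z up. Grey base plate 12 mm thick, x -148 to +52, y +-55 mm. On the axis, bottom up: spring, turning cross, carrier plate (62 mm across, z 44.5 to 49.5), silver weight (60 mm across, z 50 to 64), bare stem.
- stem (a point): Fixed point on the axis of the round steel stem, level with the deck's top, 65 mm over the worktop, right above the stand's origin. The stem is 6 mm thick and ends 94 mm over the worktop. (Keep off the white magnifier lamp left of here: its post stands at the table's front edge, and its level arm, up to 385 mm over the worktop, runs away from the robot about 24 degrees left of straight ahead.)
- deck_mid (a point): Centre of the flat aluminium deck's top, 89 mm from the stem's axis. Deck 110 mm long (along the stand's x) x 100 mm wide, 6 mm thick, top 65 mm over the worktop, 1 mm higher than the silver weight's top; 4 mm gap between deck edge and silver weight. A dark line marks its middle. Its supports stand under its outer half, 85 to 135 mm from the stem's axis.
- carrier (a joint): Angle (rad, counter-clockwise from above) of the carrier with cross, silver weight and stem. At 0 the silver weight's slot opens along the stand's +x, as does the slot of a weight pushed on along the deck. Starts within +-0.7; no stops; stays where it is left; about 0.04 N m of friction. A second weight on top turns along with it, so turn first.
- cross_end (a point): Centre of the red end ball (12.4 mm thick) of one arm of the cross, 69 mm from the axis, 40 mm over the worktop, 45 degrees counter-clockwise from the silver weight's slot. Four such straight level arms, 90 degrees apart: rods 6.4 mm thick from the hub (radius 15 mm). They pass freely under the deck. The base plate is 25 mm below them (under radius 26 mm a collar, 20 mm over the worktop).
- spindle (a joint): How far the carrier has sunk on its spring (m): 0 with the silver weight alone, held up against a stop; 1 to 2.5 mm once the brass weight rests on it too. 1.2 N per mm.
- low_slot (a point): Middle of the mouth of the silver weight's slot, on its rim, 30 mm from the axis, 57 mm over the worktop; turns with the carrier. That slot is like the brass weight's; the dark carrier plate shows through it.
- weight_mid (a point): Centre of the loose brass weight, half-way up: disc 60 mm across, 14 mm high, about 0.28 kg, lying on the deck. +x runs from the centre out through the slot. It starts 62 to 84 mm short of the stem's axis, within 6 mm of the deck's middle line, slot toward the stem, within 7 degrees of the stand's +x; mouth and stem draw it straight as it is pushed on.
- weight_slot (a point): Middle of the mouth of the brass weight's slot, on the rim, 30 mm from its centre, half-way up. The slot is 10 mm wide, its end 5 mm past the weight's centre (so home means centre on the stem's axis, with about 2 mm of play); near the rim it flares to 22 mm.
Mind the look-alikes: they are no part of the job. What is meant by the part that bears weight_mid is not pink, and is the smaller of those in its own colour.

How it is judged:
At the end, for the whole second after the job is handed in: The brass weight is round the stem, its centre within 4 mm of the stem's axis; it lies flat (within 3.4 degrees) on the silver weight and has sunk the spring by more than 0.7 mm; the directions of the two slots are at least 75 degrees apart (horizontal distance between weight_mid and stem below 0.004 m and value of joint spindle above 0.0007 m and angle between weight_mid's own z axis and vertical below 0.06 rad and x of weight_slot in the frame of low_slot below -0.0222 m); the robot touches nothing.
It also fails if it takes over 56 s, if anything falls off the work surface, if the arm or the gripper's body presses on something with over 40 N, if the wrist force passes 120 N, or if a joint passes its speed limit or range.

## Working session

There is one attempt and no reset: what is moved stays moved. The work goes in short steps, Python scripts to look and compute and a tool call to move; the robot and the scene stay as the last step left them, time stands still between calls to the robot, and variables do not carry over. Pictures are saved under pics/ and viewed, about 8 in all and at most 12, crops included, and the job is handed in when it is done.

Besides the shell and the picture viewer there is one more tool, called after "Call:" by a JSON object that holds its "op" and its "data". jog_arm: Moves the arm, as the interface text tells. Its arguments: {"type":"object","properties":{"series":{"type":"array"},"force":{"type":"number"}},"required":["series"]}

```bash
mkdir -p pics
cat > h.py <<'E'
import numpy as np,cv2
from plant import env
def snap(n,f):
    im=env.camera(n); cv2.imwrite('pics/'+f,cv2.cvtColor(im,cv2.COLOR_RGB2BGR)); return im
def K(n):
    m=env.camera_model(n); return m,np.array(m['extrinsics'])
def unproj(n,u,v,z):
    m,E=K(n); d=np.array([(u-m['cx'])/m['fx'],(v-m['cy'])/m['fy']]); s=d.copy()
    for _ in range(30): s=d/(1+m['k1']*(s@s))
    R,t=E[:3,:3],E[:3,3]; o=-R.T@t; r=R.T@np.array([s[0],s[1],1]); return o+r*(z-o[2])/r[2]
def proj(n,p):
    m,E=K(n); c=E[:3,:3]@np.array(p)+E[:3,3]; s=c[:2]/c[2]; s=s*(1+m['k1']*(s@s)); return s*[m['fx'],m['fy']]+[m['cx'],m['cy']]
E
python3 - <<'E'
from h import *
a=snap('top','t0.png');b=snap('side','s0.png')
s=env.get_state();print(s,env.tip_reach)
for n in('top','side'):
    m,E=K(n);print(n,m['fx'],m['k1'],-E[:3,:3].T@E[:3,3],E[2,:3])
E
```

```text
{'t': 0.1, 'joints': array([ 1.14368229e+00,  5.27683941e-02,  1.40157717e+00,  1.66741041e-05,
        1.68861246e+00, -7.02715458e-02]), 'qd': array([ 0.00018171, -0.00014811, -0.00238582, -0.00043306,  0.00263991,
       -0.00040608]), 'joint_efforts': array([ 9.32145231e-04, -3.82578528e+01, -3.60986817e+01, -9.24186611e-05,
        4.73482316e-03, -2.64656171e-05]), 'tool_pos': array([0.18325969, 0.4917389 , 0.25558268]), 'tcp_rot': array([-5.57491997e-01, -3.09137356e+00,  2.07209651e-03]), 'force': array([-0.31575376,  0.18812139,  0.05248532]), 'wrist_torque': array([ 0.04132028, -0.00811028, -0.0036698 ]), 'width': 1.0025566100269172} 0.025
top 408.2156108967776 -0.05469579083731166 [ 0.48128475 -0.05696121  0.94082639] [ 0.07642641  0.0408084  -0.99623977]
side 358.30548123125146 -0.012992733405522847 [0.39217443 0.73605663 0.42293014] [ 0.18789068 -0.90165098 -0.38951586]
```

View pics/t0.png

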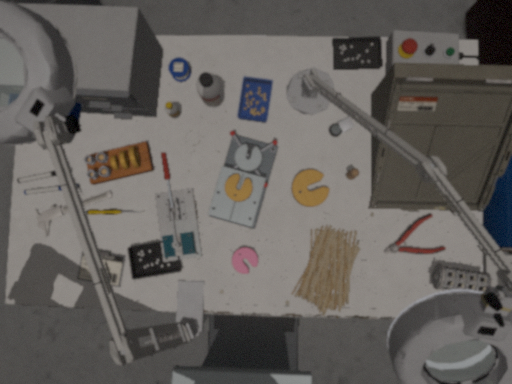

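View pics/s0.png

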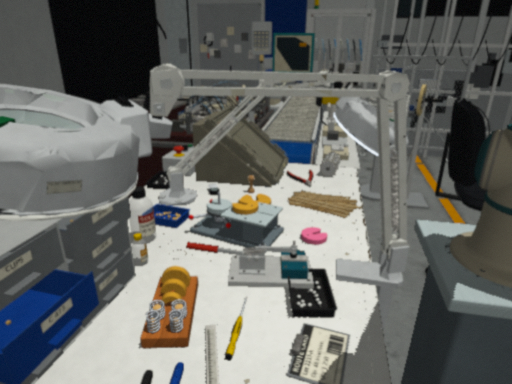

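Run:
```python
from h import *
im=cv2.imread('pics/t0.png')
c=im[120:240,195:295]; cv2.imwrite('pics/t0c.png',cv2.resize(c,None,fx=5.0,fy=5.0,interpolation=cv2.INTER_CUBIC))
for p in [(.183,.492,.256),(0,0,0),(.5,0,0),(.5,.2,0)]: print(p,proj('top',p),proj('side',p))
print(unproj('top',247,157,.065),unproj('top',238,187,.08))
```

```text
(0.183, 0.492, 0.256) [-48.54543351 386.82141522] [619.07442922 304.07530639]
(0, 0, 0) [239.10874996 438.66731859] [505.66224028 258.44680416]
(0.5, 0, 0) [245.44781384 217.46555888] [272.83334732 233.41924997]
(0.5, 0.2, 0) [159.89603592 215.08267821] [255.74039283 285.55553514]
[ 0.62986078 -0.00344199  0.065     ] [0.562557   0.01289072 0.08      ]
```

View pics/t0c.png

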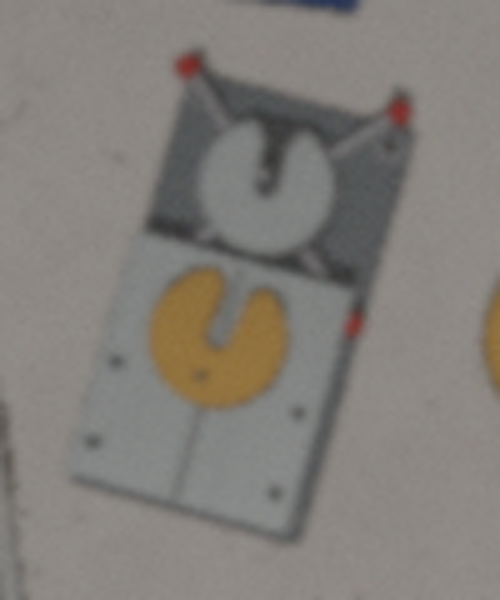

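Run:
```python
from h import *
U=lambda x,y,z:unproj('top',195+x/5,120+y/5,z)
B=[U(188,67,.04),U(400,112,.04),U(355,325,.04)]
print('balls',B); c=(B[0]+B[2])/2; print('c from balls',c,[np.linalg.norm(b[:2]-c[:2])for b in B],[np.degrees(np.arctan2(b[1]-c[1],b[0]-c[0])) for b in B])
print('silver',U(266,188,.064),'stem top',U(265,170,.094))
D=[U(145,232,.065),U(360,290,.065),U(295,542,.065),U(72,478,.065)]
D=np.array(D);print(D);m=D.mean(0);e=(D[0]+D[1]-D[2]-D[3])/2;print('deck',m,e,np.linalg.norm(e),np.degrees(np.arctan2(e[1],e[0])))
f=D[0]-D[1]; print(np.linalg.norm(f),np.degrees(np.arctan2(f[1],f[0]))-90)
u=e/np.linalg.norm(e);print('stem',m+.089*u)
w=U(219,337,.079);w2=U(238,285,.079);print('weight',w, np.degrees(np.arctan2(*(w2-w)[1::-1])),'short',(m+.089*u-w)@u)
```

```text
balls [array([0.68708915, 0.03209149, 0.04      ]), array([ 0.66843089, -0.06360346,  0.04      ]), array([ 0.57228252, -0.04592068,  0.04      ])]
c from balls [ 0.62968584 -0.00691459  0.04      ] [np.float64(0.06940183735255333), np.float64(0.06866444860867664), np.float64(0.06940183735255323)] [np.float64(34.196472410810735), np.float64(-55.64862303937862), np.float64(-145.80352758918923)]
silver [ 0.62876718 -0.00603116  0.064     ] stem top [ 0.6313562  -0.00713061  0.094     ]
[[ 0.60818266  0.04599107  0.065     ]
 [ 0.58498469 -0.04799748  0.065     ]
 [ 0.47582794 -0.02295002  0.065     ]
 [ 0.50059116  0.07400161  0.065     ]]
deck [0.54239661 0.0122613  0.065     ] [ 0.10837412 -0.026529    0.        ] 0.11157391561011758 -13.754997482594991
0.0968090568050155 -13.864468459039145
stem [ 0.62884421 -0.00890029  0.065     ]
weight [0.56183875 0.01124144 0.079     ] -18.3102764048121 short 0.06987294478733679
```

Call:
{"op": "jog_arm", "data": {"series": [[[0,0,-0.04,-0.115,0],[0,0,-0.04,0,0],[0,0,-0.04,0,0],[0,0,-0.04,0,0],[0,0,-0.04,0,0]]]}}

```text
t: 0.52
tool_pos: [0.1831, 0.4915, 0.4579]
tcp_rot: [-0.379, -3.119, 0.001]
force: [0.6, 0.5, 0.2]
width: 0.3
```

Call:
{"op": "jog_arm", "data": {"series": [[[0,0,-0.03,0,0],[0,0,-0.03,0,0],[0,0,0,0,0]]]}}

```text
t: 0.77
tool_pos: [0.1831, 0.4913, 0.5226]
tcp_rot: [0.379, 3.116, 0.015]
force: [-0.6, 0.9, 2.2]
width: 0.003
```

Call:
{"op": "jog_arm", "data": {"series": [[[-0.028,-0.022,0,0,0],[-0.028,-0.022,0,0,0],[-0.028,-0.022,0,0,0],[-0.028,-0.022,0,0,0],[-0.028,-0.022,0,0,0]]]}}

```text
t: 1.18
tool_pos: [0.2936, 0.3503, 0.5157]
tcp_rot: [-0.378, -3.118, 0.001]
force: [0.9, 0.6, -1.1]
width: -0.003
```

Call:
{"op": "jog_arm", "data": {"series": [[[-0.028,-0.022,0,0,0],[-0.028,-0.022,0,0,0],[-0.028,-0.022,0,0,0],[-0.028,-0.022,0,0,0],[-0.028,-0.022,0,0,0]]]}}

```text
t: 1.6
tool_pos: [0.4033, 0.2097, 0.5158]
tcp_rot: [-0.379, -3.118, 0.0]
force: [1.1, 0.7, -0.6]
width: -0.002
```

Call:
{"op": "jog_arm", "data": {"series": [[[-0.028,-0.022,0,0,0],[-0.028,-0.022,0,0,0],[-0.028,-0.022,0,0,0],[-0.028,-0.022,0,0,0],[-0.028,-0.022,0,0,0]]]}}

```text
t: 2.02
tool_pos: [0.513, 0.0693, 0.5157]
tcp_rot: [-0.379, -3.118, 0.0]
force: [-0.2, 1.1, 0.3]
width: 0.001
```

Call:
{"op": "jog_arm", "data": {"series": [[[-0.028,-0.022,0,0,0],[-0.028,-0.022,0,0,0],[-0.028,-0.022,0,0,0],[-0.025,-0.018,0,0,0],[0,0,0,0,0]]]}}

```text
t: 2.43
tool_pos: [0.6018, -0.0413, 0.5101]
tcp_rot: [-0.386, -3.109, 0.001]
force: [0.2, 0.3, -1.3]
width: -0.003
```

Call:
{"op": "jog_arm", "data": {"series": [[[0,0,0.04,0,0],[0,0,0.04,0,0],[0,0,0.04,0,0],[0,0,0.04,0,0],[0,0,0.04,0,0]]]}}

```text
t: 2.85
tool_pos: [0.5973, -0.0364, 0.3167]
tcp_rot: [-0.379, -3.118, -0.0]
force: [1.1, 0.3, 0.0]
width: -0.001
```

Call:
{"op": "jog_arm", "data": {"series": [[[-0.012,-0.009,0.04,0,0],[-0.011,-0.009,0.04,0,0],[0,0,0.02,0,0],[0,0,0,0,0],[0,0,0,0,0]]]}}

```text
t: 3.27
tool_pos: [0.6151, -0.0589, 0.2201]
tcp_rot: [-0.378, -3.116, -0.0]
force: [0.1, 0.3, 1.0]
width: -0.0
```

Run:
```python
from h import *
print(env.get_state()['tool_pos'],env.get_state()['joints'],env.get_state()['tcp_rot'])
a=snap('top','t1.png');b=snap('side','s1.png')
A=cv2.resize(cv2.cvtColor(a[100:260,150:310],4),(480,480),interpolation=2);B=cv2.resize(cv2.cvtColor(b[130:270,160:320],4),(400,350),interpolation=2)
o=np.zeros((480,800,3),np.uint8);o[:,:400]=A[:,40:440];o[:350,400:]=B;cv2.imwrite('pics/c1.png',o)
```

```text
[ 0.61509552 -0.05888188  0.22014868] [-1.55279563e-01  3.29546394e-01  1.15838199e+00  2.16098378e-04
  1.65646322e+00 -1.48436339e+00] [-3.78392804e-01 -3.11591102e+00 -4.88922683e-04]
```

View pics/c1.png

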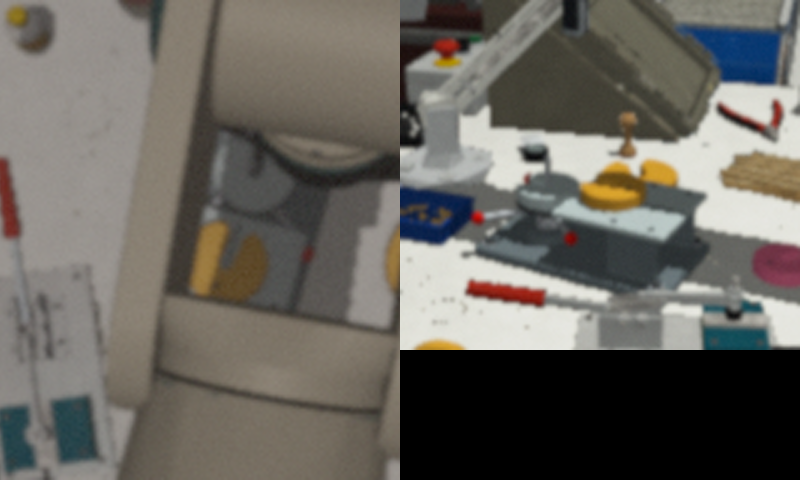

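Call:
{"op": "jog_arm", "data": {"series": [[[-0.006,-0.004,0.035,0,0],[0,0,0.035,0,0],[0,0,0.035,0,0],[0,0,0.03,0,0],[0,0,0,0,0]]]}}

```text
t: 3.78
tool_pos: [0.6182, -0.0638, 0.0812]
tcp_rot: [-0.377, -3.111, -0.001]
force: [-0.4, 0.4, -1.4]
width: -0.003
```

Call:
{"op": "jog_arm", "data": {"series": [[[0,0,0.01,0,0],[0,0,0.01,0,0],[0,0,0.008,0,0],[0,0,0,0,0]]]}}

```text
t: 4.12
tool_pos: [0.6206, -0.0644, 0.0579]
tcp_rot: [0.379, 3.119, 0.0]
force: [0.4, 0.6, -0.2]
width: 0.0
```

Run:
```python
from h import *
c=np.array([.6295,-.007]);R=.056;s=env.get_state();print(s['tool_pos'],s['force'])
xt=np.array([-.971,.2385]);yt=np.array([.2385,.971]);p=s['tool_pos'][:2]
for a in range(-92,37,8):
    q=c+R*np.array([np.cos(np.radians(a)),np.sin(np.radians(a))]);d=q-p;print(a,np.round([d@xt,d@yt],4));p=q
b=snap('side','s2.png');cv2.imwrite('pics/c2.png',cv2.resize(cv2.cvtColor(b[60:270,150:330],4),None,fx=2.8,fy=2.8,interpolation=2))
```

```text
[ 0.62060877 -0.06443321  0.05785604] [ 0.39354065  0.56549476 -0.18933499]
-92 [-0.0064  0.0031]
-84 [-0.0075  0.0021]
-76 [-0.0071  0.0032]
-68 [-0.0066  0.0041]
-60 [-0.006  0.005]
-52 [-0.0052  0.0058]
-44 [-0.0044  0.0065]
-36 [-0.0034  0.007 ]
-28 [-0.0024  0.0074]
-20 [-0.0014  0.0077]
-12 [-0.0003  0.0078]
-4 [0.0008 0.0078]
4 [0.0019 0.0076]
12 [0.0029 0.0073]
20 [0.0039 0.0068]
28 [0.0048 0.0062]
36 [0.0056 0.0054]
```

View pics/c2.png

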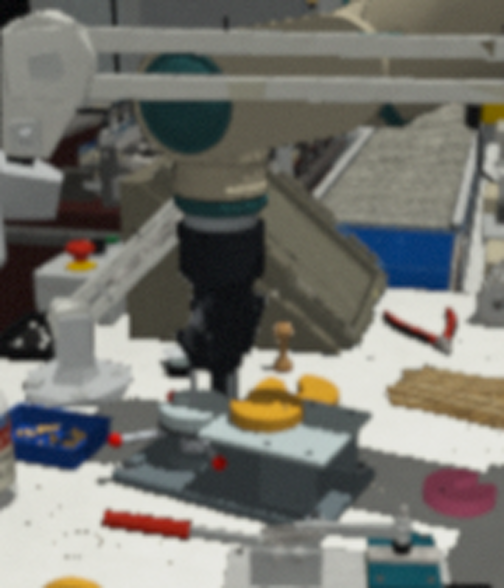

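Call:
{"op": "jog_arm", "data": {"series": [[[-0.0064,0.003,0.003,0,0],[-0.0075,0.002,0,0,0],[-0.007,0.003,0,0,0],[-0.0066,0.004,0,0,0],[-0.006,0.005,0,0,0]]]}}

```text
t: 4.58
tool_pos: [0.6582, -0.0561, 0.0559]
tcp_rot: [0.379, 3.117, -0.0]
force: [-1.5, 0.2, -0.3]
width: 0.003
```

Call:
{"op": "jog_arm", "data": {"series": [[[-0.0052,0.0058,0,0,0],[-0.0044,0.0065,0,0,0],[-0.0034,0.007,0,0,0],[-0.0024,0.0074,0,0,0]]]}}

```text
t: 4.92
tool_pos: [0.6791, -0.0332, 0.0551]
tcp_rot: [0.379, 3.118, -0.0]
force: [-0.9, -1.4, 0.7]
width: 0.001
```

Forces are low, consistent with friction only; continuing.

Call:
{"op": "jog_arm", "data": {"series": [[[-0.0014,0.0077,0,0,0],[-0.0003,0.0078,0,0,0],[0.0008,0.0078,0,0,0],[0.0019,0.0076,0,0,0],[0.0029,0.0073,0,0,0]]]}}

```text
t: 5.33
tool_pos: [0.6839, 0.0051, 0.0551]
tcp_rot: [0.379, 3.118, 0.0]
force: [-0.7, -1.1, 0.0]
width: 0.001
```

Call:
{"op": "jog_arm", "data": {"series": [[[0.0039,0.0068,0,0,0],[0.0048,0.0062,0,0,0],[0.0056,0.0054,0,0,0],[0,0,0,0,0]]]}}

```text
t: 5.67
tool_pos: [0.6736, 0.0272, 0.0551]
tcp_rot: [-0.377, -3.118, -0.001]
force: [-0.0, -0.1, -0.4]
width: 0.005
```

Run:
```python
from h import *
a=snap('top','t3.png');b=snap('side','s3.png')
o=np.zeros((480,800,3),np.uint8);o[:,:400]=cv2.resize(cv2.cvtColor(a[110:230,200:300],4),(400,480),interpolation=2)
o[:,400:]=cv2.resize(cv2.cvtColor(b[160:268,175:265],4),(400,480),interpolation=2);cv2.imwrite('pics/c3.png',o)
```

```text
(no output)
```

View pics/c3.png

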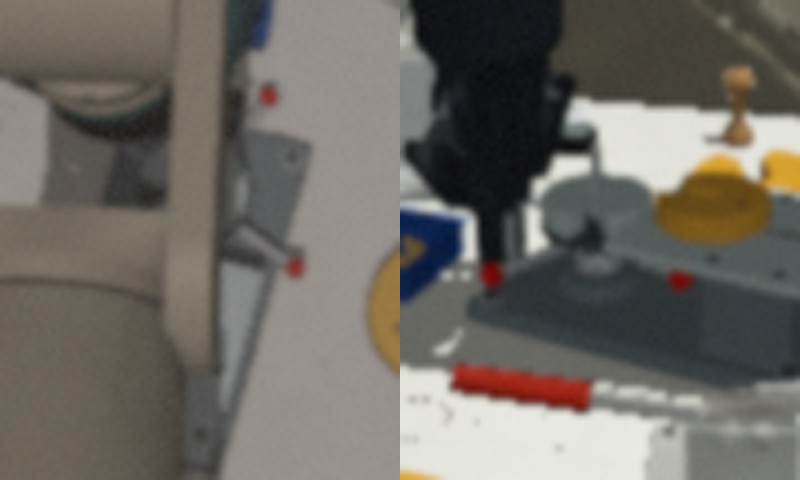

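Run:
```python
from h import *
c=np.array([.6295,-.007])
for n,u,v in [('top',267,134),('top',273.75,176.25),('side',175+92/4.444,160+275/4.444),('side',175+280/4.444,160+280/4.444)]:
    p=unproj(n,u,v,.04);d=p[:2]-c;print(p,np.hypot(*d),np.degrees(np.arctan2(d[1],d[0]))+13.8)
```

```text
[ 0.68716848 -0.04525614  0.04      ] 0.06920394536479665 -19.75951454216266
[ 0.59220217 -0.06261334  0.04      ] 0.06696246153496138 -110.04830960725118
[0.66969426 0.05541112 0.04      ] 0.07423426654825746 71.01749315958932
[0.57440093 0.03983825 0.04      ] 0.07231686787686803 153.43302638730884
```

Call:
{"op": "jog_arm", "data": {"series": [[[-0.003,-0.003,0,0,0],[0,0,-0.035,0,0],[0,0,-0.04,0,0],[0,0,-0.04,0,0],[0,0,0,0,0]]]}}

```text
t: 6.18
tool_pos: [0.68, 0.0211, 0.1814]
tcp_rot: [0.378, 3.102, 0.003]
force: [1.1, 0.5, 1.9]
width: -0.001
```

Call:
{"op": "jog_arm", "data": {"series": [[[0.032,-0.008,0,0,0],[0.032,-0.008,0,0,0],[0.032,-0.008,0,0,0],[0.032,-0.008,0,0,0],[0.031,-0.009,0,0,0]]]}}

```text
t: 6.6
tool_pos: [0.5109, 0.0197, 0.1698]
tcp_rot: [0.38, 3.118, 0.0]
force: [0.1, -0.1, 0.4]
width: -0.003
```

Call:
{"op": "jog_arm", "data": {"series": [[[0,0,0,0,0],[0,0,0.03,0,0],[0,0,0.02,0,0],[0,0,0.01,0,0],[0,0,0,0,0]]]}}

```text
t: 7.02
tool_pos: [0.5115, 0.0199, 0.1077]
tcp_rot: [-0.379, -3.114, 0.0]
force: [-0.7, -1.7, 0.3]
width: -0.001
```

Run:
```python
from h import *
s=env.get_state();c=np.array([.6295,-.007]);d=s['tool_pos'][:2]-c;u=np.array([.971,-.2385]);v=np.array([.2385,.971]);print(s['tool_pos'],d@u,d@v)
b=snap('side','s4.png')
cv2.imwrite('pics/c4.png',cv2.resize(cv2.cvtColor(b[140:260,180:300],4),(540,540),interpolation=2))
```

```text
[0.51148616 0.01985034 0.10766579] -0.12099524074063162 -0.002074618322772159
```

View pics/c4.png

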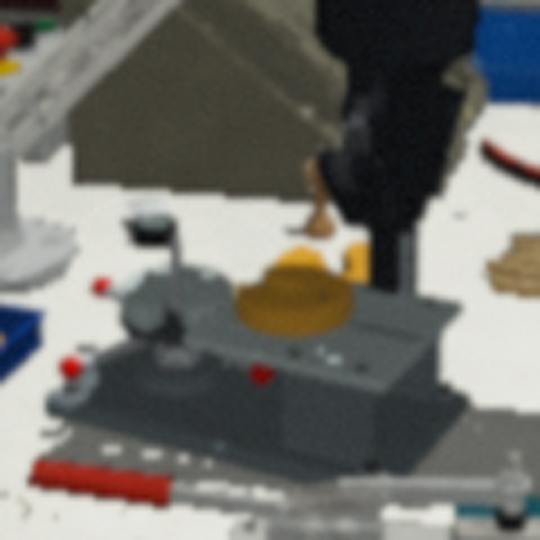

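Call:
{"op": "jog_arm", "data": {"series": [[[0,0.003,0.008,0,0],[0,0,0.006,0,0],[-0.008,0,0,0,0],[-0.008,0,0,0,0],[-0.008,0,0,0,0]]]}}

```text
t: 7.48
tool_pos: [0.5374, 0.0172, 0.0964]
tcp_rot: [0.379, 3.118, 0.0]
force: [-1.4, 0.2, -1.2]
width: 0.002
```

Call:
{"op": "jog_arm", "data": {"series": [[[-0.007,0,0,0,0],[-0.007,0,0,0,0],[-0.007,0,0,0,0],[-0.007,0,0,0,0],[-0.007,0,0,0,0]]]}}

```text
t: 7.9
tool_pos: [0.5711, 0.0088, 0.0961]
tcp_rot: [0.379, 3.118, 0.0]
force: [-0.9, 0.6, -0.3]
width: 0.003
```

Run:
```python
from h import *
s=env.get_state();c=np.array([.6295,-.007]);d=s['tool_pos'][:2]-c;u=np.array([.971,-.2385]);v=np.array([.2385,.971]);print(s['tool_pos'],d@u,d@v)
b=snap('side','s5.png')
cv2.imwrite('pics/c5.png',cv2.resize(cv2.cvtColor(b[160:260,180:280],4),(500,500),interpolation=2))
```

```text
[0.57114793 0.00876093 0.09611021] -0.06041884046391558 0.0013868921366473543
```

View pics/c5.png

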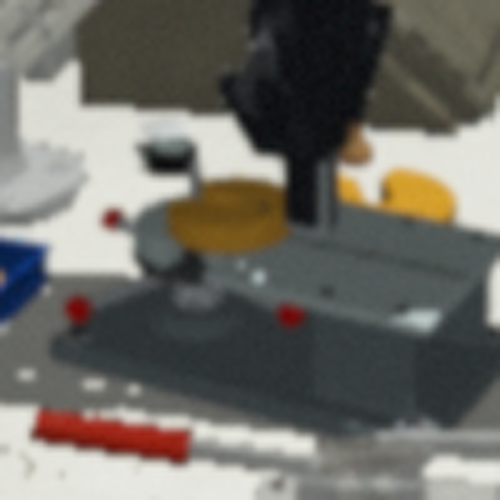

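Call:
{"op": "jog_arm", "data": {"series": [[[-0.005,0,0.002,0,0],[-0.005,0,0,0,0],[-0.004,0,0,0,0],[0,0,0,0,0]]]}}

```text
t: 8.28
tool_pos: [0.5846, 0.0054, 0.0939]
tcp_rot: [0.379, 3.118, -0.0]
force: [-0.3, 0.4, 0.6]
width: 0.001
```

Call:
{"op": "jog_arm", "data": {"series": [[[-0.0015,0,0,0,0],[-0.0015,0,0,0,0],[0,0,0,0,0]]]}}

```text
t: 8.53
tool_pos: [0.587, 0.0049, 0.094]
tcp_rot: [-0.379, -3.119, -0.0]
force: [-0.7, 0.1, -0.2]
width: 0.003
```

Call:
{"op": "jog_arm", "data": {"series": [[[-0.0015,0,0,0,0],[0,0,0,0,0]]]}}

```text
t: 8.7
tool_pos: [0.5884, 0.0045, 0.094]
tcp_rot: [0.379, 3.119, 0.0]
force: [-1.0, -0.4, 0.1]
width: 0.002
```

Call:
{"op": "jog_arm", "data": {"series": [[[-0.001,0,0,0,0],[0,0,0,0,0]]]}}

```text
t: 8.87
tool_pos: [0.5894, 0.0043, 0.0941]
tcp_rot: [0.379, 3.119, 0.0]
force: [-1.4, 0.4, -0.0]
width: 0.002
```

Call:
{"op": "jog_arm", "data": {"series": [[[-0.001,0,0,0,0],[0,0,0,0,0]]]}}

```text
t: 9.03
tool_pos: [0.5904, 0.0041, 0.0941]
tcp_rot: [0.379, 3.119, 0.0]
force: [-1.3, 0.2, 0.7]
width: 0.004
```

Run:
```python
from h import *
s=env.get_state();print(s['tool_pos'],s['force'])
b=snap('side','s6.png')
cv2.imwrite('pics/c6.png',cv2.resize(cv2.cvtColor(b[170:240,185:255],4),(560,560),interpolation=2))
```

```text
[0.59037386 0.00406838 0.09407056] [-1.26360277  0.15534369  0.72383195]
```

View pics/c6.png

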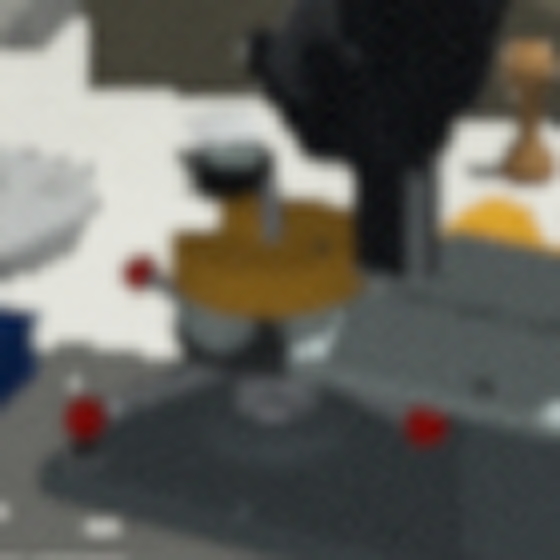

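Call:
{"op": "jog_arm", "data": {"series": [[[-0.001,0,0,0,0],[0,0,0,0,0]]]}}

```text
t: 9.25
tool_pos: [0.5914, 0.0038, 0.0941]
tcp_rot: [0.379, 3.119, 0.0]
force: [-0.8, -0.2, 0.4]
width: -0.001
```

Call:
{"op": "jog_arm", "data": {"series": [[[-0.001,0,0,0,0],[0,0,0,0,0]]]}}

```text
t: 9.42
tool_pos: [0.5923, 0.0035, 0.0941]
tcp_rot: [0.379, 3.119, 0.0]
force: [-1.7, 1.2, 0.0]
width: 0.001
```

Call:
{"op": "jog_arm", "data": {"series": [[[-0.001,0,0,0,0],[0,0,0,0,0]]]}}

```text
t: 9.58
tool_pos: [0.5933, 0.0033, 0.094]
tcp_rot: [0.379, 3.119, 0.0]
force: [-1.1, 0.1, 0.3]
width: -0.002
```

Run:
```python
from h import *
s=env.get_state();print(s['tool_pos'],s['force'])
b=snap('side','s7.png')
im=cv2.resize(cv2.cvtColor(b[180:230,190:240],4),(600,600),interpolation=2);cv2.imwrite('pics/c7.png',im)
```

```text
[0.59332039 0.00328412 0.09403864] [-1.12229001  0.08165632  0.25534193]
```

View pics/c7.png

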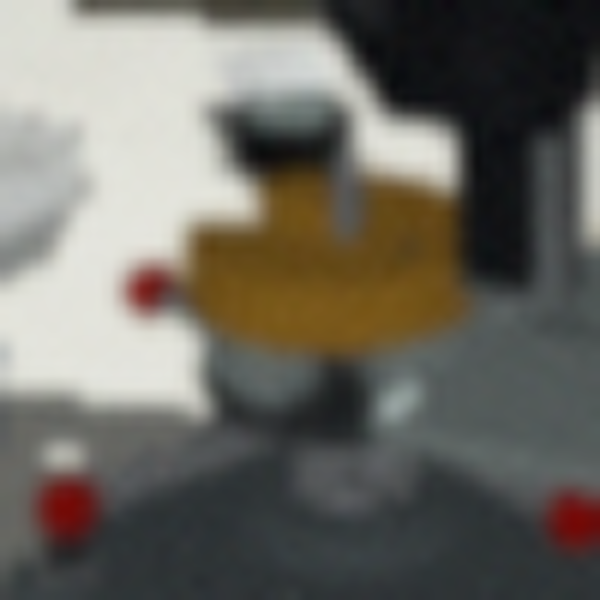

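Run:
```python
from h import *
c=np.array([.6295,-.007]);u=np.array([.971,-.2385])
th=np.linspace(0,2*np.pi,200)
def ext(o,z0,z1):
    P=np.array([proj('side',[*(o+.03*np.array([np.cos(t),np.sin(t)])),z]) for t in th for z in(z0,z1)]);return P.min(0),P.max(0)
print('silver',ext(c,.049,.063))
for s in(-.004,-.002,0,.002,.004):print(s,ext(c+s*u,.063,.077))
print('stem',proj('side',[*c,.077]),proj('side',[*c,.094]))
print('seen brass u',190+188/12,190+468/12,'v',180+170/12,180+352/12,'silver L',190+207/12,'stem u',190+345/12)
```

```text
silver (array([207.67669126, 197.94188815]), array([233.03456445, 213.96221697]))
-0.004 (array([208.84732093, 193.004394  ]), array([234.40088782, 208.86438424]))
-0.002 (array([208.12685778, 192.86080356]), array([233.66493969, 208.69681832]))
0 (array([207.40776261, 192.71747457]), array([232.93036402, 208.52957392]))
0.002 (array([206.69003176, 192.57440637]), array([232.19715721, 208.36265017]))
0.004 (array([205.97366161, 192.43159829]), array([231.46531569, 208.1960462 ]))
stem [220.15137433 197.7035025 ] [219.92182812 191.09989113]
seen brass u 205.66666666666666 229.0 v 194.16666666666666 209.33333333333334 silver L 207.25 stem u 218.75
```

Call:
{"op": "jog_arm", "data": {"series": [[[0.01,0,0,0,0],[0.02,0,0,0,0],[0,0,-0.04,0,0],[0,0,-0.04,0,0],[0,0,-0.04,0,0]]]}}

```text
t: 10.05
tool_pos: [0.5633, 0.0106, 0.2151]
tcp_rot: [-0.379, -3.117, 0.0]
force: [0.7, -0.3, 0.1]
width: -0.007
```

Call:
{"op": "jog_arm", "data": {"series": [[[0.013,-0.034,0,0,0],[0.013,-0.034,0,0,0],[0.013,-0.034,0,0,0],[0.013,-0.034,0,0,0],[0.013,-0.034,0,0,0]]]}}

```text
t: 10.47
tool_pos: [0.4593, -0.1401, 0.2144]
tcp_rot: [0.378, 3.117, -0.001]
force: [0.0, 0.2, -0.4]
width: 0.002
```

Call:
{"op": "jog_arm", "data": {"series": [[[0.013,-0.034,0,0,0],[0.013,-0.034,0,0,0],[0,0,0,0,0]]]}}

```text
t: 10.72
tool_pos: [0.4161, -0.2029, 0.2145]
tcp_rot: [0.388, 3.117, -0.004]
force: [-0.4, 0.9, 0.6]
width: 0.0
```

Run:
```python
from h import *
a=np.mean([env.camera('top').astype(float) for _ in range(4)],0).astype(np.uint8);b=np.mean([env.camera('side').astype(float) for _ in range(4)],0).astype(np.uint8)
o=np.zeros((480,800,3),np.uint8);o[:,:400]=cv2.resize(cv2.cvtColor(a[133:181,228:268],4),(400,480),interpolation=2)
o[:,400:]=cv2.resize(cv2.cvtColor(b[178:226,200:240],4),(400,480),interpolation=2);cv2.imwrite('pics/c8.png',o)
print(env.get_state()['tool_pos'])
```

```text
[ 0.41925856 -0.19797966  0.21399024]
```

View pics/c8.png

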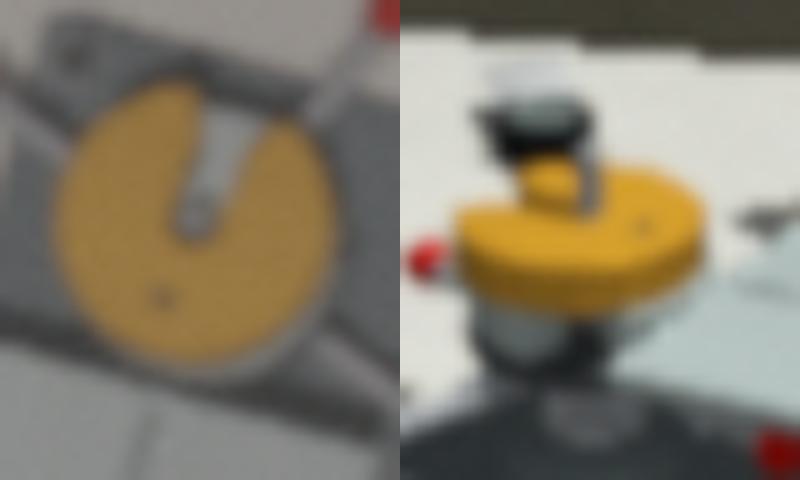

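Run:
```python
from h import *
c=np.array([.6295,-.007]);u=np.array([.971,-.2385]);v=np.array([.2385,.971])
th=np.linspace(0,2*np.pi,200)
for z in(.0755,.077):
  p=unproj('top',247.6,155.4,z);d=p[:2]-c;print(p,d@u,d@v)
for n,o in(('top',(228,133)),('side',(200,178))):
  print(n,[np.round((proj(n,[*c,z])-o)*10) for z in(.062,.076,.094)])
for n,o,zz in(('top',(228,133),(.076,)),('side',(200,178),(.062,.076))):
  for s in(0,.002,.004):
    P=np.array([proj(n,[*(c+s*u+.03*np.array([np.cos(t),np.sin(t)])),z]) for t in th for z in zz]);print(n,s,np.round((P.min(0)-o)*10),np.round((P.max(0)-o)*10))
```

```text
[ 0.63157765 -0.00527109  0.0755    ] 0.0016050477848632884 0.0021742942506053345
[ 0.63131712 -0.00536069  0.077     ] 0.0013734479444346749 0.002025155209681229
top [array([207., 244.]), array([204., 233.]), array([199., 219.])]
side [array([204., 254.]), array([202., 201.]), array([199., 131.])]
top 0 [64. 95.] [344. 372.]
top 0.002 [67. 87.] [346. 363.]
top 0.004 [69. 78.] [348. 354.]
side 0 [ 74. 151.] [329. 309.]
side 0.002 [ 67. 149.] [322. 308.]
side 0.004 [ 60. 148.] [315. 306.]
```

```bash
python3 -c "
from plant import env
print(env.finish_job(), env.get_state()['t'])"
```

```text
the job is handed in; nothing more can be done
the job is handed in; nothing more can be done
```

The brass weight is on the stem on top of the silver weight, and I handed the job in about 11 s into the 56 s allowed. No verdict came back.

- **Turning the carrier:** I swept one cross arm counter-clockwise with the closed fingers, by about 112°. The silver slot now stands about 115° from the stand's +x. In the last top picture a cross ball was at the same pixel as right after the turn, so pushing the brass weight did not move the carrier.
- **Pushing the weight home:** I pushed the brass weight about 70 mm along the deck, then backed the arm away clear of everything. The wrist force stayed under about 2.5 N throughout. It never rose to show the slot's end meeting the stem, so "home" rests on the pictures.
- **Position check:** The two cameras put the weight's centre 1.5 to 2.5 mm past the axis and up to 2 mm to the side, against the 4 mm limit. The uncorrected side view suggested about 5 mm. The stem itself appeared about 1.2 pixels off in that view, and correcting for that gave about 2.3 mm.
- **Flatness and spring:** The last pictures show the weight clear of the deck and apparently flat on the silver weight. I did not measure its tilt or how far the spring has sunk.

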